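# Open the lantern's safety filler cap

## Robot

A 6-joint arm with a two-finger parallel gripper is mounted at the origin on the work surface. World frame = base frame: x ahead of the robot, y to its left, z up, the work surface at z = 0. Lengths are in mm, angles in rad, forces in N, time in s.
With the tool pointing down it reaches from about 350 to 875 mm from the base axis. Payload 4.2 kg.
Tool frame: the origin (TCP) lies at the very end of the fingers, on their centre line; the grasp point (between the pads) lies 19 mm behind it; z points along the fingers, y is the line along which they close (so a half turn about z gives the same grasp; the last joint's range is limited). The gripper opens to 85 mm and grips with 20 to 120 N. Pads are 22 mm wide; open, the fingers measure 114 mm over their backs; the gripper's body (76 mm by 85 mm) begins 54 mm behind the grasp point. The pads swing forward as they close: fully open they stand 13 mm farther back than shut.
Start: joints at [-0.926, 0.385, 0.008, 0, -1.194, -0.259], TCP at [235.201, -579.033, 231.312] pointing down, gripper open.
Joint ranges: [-3.14, 3.14], [-1.21, 2.06], [-1.07, 1.41], [-3.16, 2.05], [-2.99, -0.16], [-3.1, 3.1]. Speed limits (rad/s): [2.79, 2.79, 3.14, 3.14, 3.14, 3.14].

## Interface

Orientations are given as a unit quaternion [x, y, z, w].
In Python, from bench import arm gives the robot as it stands.
- The arm moves only by the tool servo_tool, never from a script. Its argument "rows" is a list that holds one entry, the list of rows, each a list of 7 numbers: the finger opening in mm, from 0 to 85.4, then the shift along the tool's x, y, z in mm, then the turn, a rotation vector about the tool's x, y, z in rad. A call has 1 to 10 rows; each row is the pose to reach, as a shift and turn from the pose commanded when the call began, along the tool's axes at that moment; what a row does not reach only later rows make up. A row lasts 1/8 s, in which the tool goes at most 62.5 mm and 10.7 degrees, less where a joint would pass 70% of its speed; a pose out of reach is approached as far as the arm can. A call with a gripper value outside its range is refused whole. The fingers move at their own pace and stop on an object; the grip force is fixed at half the most. Time passes only in rows, so rows that repeat a pose let the fingers close. It gives the time, the measured TCP pose, the force, the opening and the grip force at its end, in the units of the state.
- arm.read_state(): the state, without advancing time (a new reading comes with each control period).
- arm.get_image(name): name is "scene" or "top" or "wrist"; returns the picture (420x560x3 uint8, red, green, blue); there is no depth.
- arm.camera_params(name): a dict with "intrinsics" (3x3 intrinsics, pixels), "R" (3x3) and "t" (3): a world point X has camera coordinates R X + t. Camera axes: x right, y down, z forward; pixel columns grow to the right and rows downward; lengths in mm; the calibration is good to about 2 mm. A picture is of the moment at which its call begins: read the wrist's pose just before it. camera_params takes no time and is no camera call; for the wrist camera it gives the pose at the moment of the call.
- arm.job_done(): hands the job in; it is judged then, once.
The state is a dict: "clock": time; "joints": joint angles; "joint_vel": joint speeds; "joint_efforts": joint torques, N m; "position": TCP position; "ee_rot": TCP orientation; "contact_force": force on the tool from outside, world axes, zero at the start; "wrist_torque": the same for the moment, N m; "gripper_width": finger opening in mm; "grasp_force": force on a finger pad.
Only numpy, scipy, OpenCV 4.12 (cv2) and the standard library are available. Lean on these libraries where they do the work, as an engineer would, in place of code of your own. Each camera call takes 0.05 s, during which the arm holds its last target. There are 200 camera calls.

## Task

Open the lantern's tank for refuelling: push its safety cap straight down against the spring and, while keeping it down, give it about a quarter turn anticlockwise so that it comes free. Draw the cap off the slanted filler neck and set it down gently, grip bar up, well inside the shallow round enamel dish. Leave the dish and everything else on the table where they stand.

Things in the scene. Friction and masses are not known exactly. Their poses are not given: they have to be found in the camera images.
- lantern: Camping lantern, fixed: grey metal tank 180 mm across, 92 mm high, with a sloping shoulder (edge at height 58 mm); above it a column 60 mm across, from height 155 to 248 mm a glass globe with wire guard 104 mm across, a hood up to 310 mm and a wire bail up to 340 mm. Origin: centre of the underside, z up; the filler neck stands on the shoulder on its -x side.
- neck: Filler neck, fixed on the lantern's shoulder: steel tube 31 mm across, 22 mm high, slanting outward 0.56 rad (32 degrees) from vertical. Origin: centre of its foot, 66 mm from the lantern's axis, 78 mm above the table. z: the neck's axis, up and outward; y: level; x: inward and upward, towards the lantern's middle.
- seat (a point): Point on the neck's axis where the locked cap's origin lies, 11 mm above the neck's origin; axes as the neck's. Two inner lugs of the cap sit here behind 4 mm teeth: the cap must be 5 to 8 mm down (9 mm: hard stop) while it turns anticlockwise, seen from above along the axis. From 70 to 115 degrees of turn it is free to be drawn off along +z. Clockwise it is blocked.
- cap: Black plastic safety cap, loose, about 60 g: round ribbed skirt 52 mm across, 22 mm high; on its flat top a grip bar 44 mm long (along the cap's x), 14 mm thick (along y), 28 mm high, its top 50 mm above the cap's lower edge. Origin: centre of the lower edge; z up through the bar. At the start it is locked on the neck, its axes parallel to the neck's, its origin at point seat.
- seal (a joint): Travel in m of the sprung sealing disc on top of the neck, which pushes the cap up: 0 with the cap locked at rest, grows as the cap is pressed, 0.009 at the hard stop, -0.003 when the cap is free. The spring pushes with 8 N at 0 and about 12 N at 0.0065, 13.5 N at 0.009.
- dish: Shallow round white enamel dish, loose, 0.3 kg: rim 148 mm across and 20 mm high, flat floor about 120 mm across, 4 mm thick. Origin: centre of the underside, z up. It stands on the table to the left of the lantern.
- dish_in (a point): Centre of the top of the dish's inner floor.
- bowl: Paper food bowl, 110 mm across and 60 mm high, loose, a bystander: deeper and narrower than the dish, and may stand in either place on the left. Origin: centre of the underside.
- jar_a: Amber jar with black lid, 56 mm across and 75 mm high, loose bystander. Origin: centre of the underside.
- jar_b: A jar like jar_a, loose bystander.
- jar_c: Small amber jar with black lid, 52 mm across and 60 mm high, loose bystander standing nearest the robot. Origin: centre of the underside.
- mug: White enamel mug, 80 mm across and 80 mm high, loose bystander. Origin: centre of the underside.
- sauce_red: Red squeeze bottle, 54 mm across and 170 mm high, loose bystander at the back. Origin: centre of the underside.
- sauce_yellow: Yellow squeeze bottle, 54 mm across and 170 mm high, loose bystander at the back. Origin: centre of the underside.
There are look-alikes about, which are no part of the job. Leave any green or purple look-alike of the cap alone.

How it is judged:
By the outcome, as a careful person would: the job done as asked, in the order asked, and still so for the second after the job is handed in, with the robot touching nothing.
It also fails if it takes over 53 s, if anything falls off the work surface, if the arm or the gripper's body presses on something with over 40 N, if the wrist force passes 120 N, or if a joint passes its speed limit or range.

## Working session

There is one attempt and no reset: what is moved stays moved. The work goes in short steps, Python scripts to look and compute and a tool call to move; the robot and the scene stay as the last step left them, time stands still between calls to the robot, and variables do not carry over. Pictures are saved under pics/ and viewed, at most 10 in all, crops included, and the job is handed in when it is done.

Besides the shell and the picture viewer there is one more tool, called after "Call:" by a JSON object that holds its "name" and its "arguments". servo_tool: Moves the arm, as the interface text tells. Its arguments: {"type":"object","properties":{"rows":{"type":"array"}},"required":["rows"]}

```bash
mkdir -p pics; ls; python3 - <<'E'
from bench import arm
import cv2,numpy as np
for n in("scene","top"):
    im=arm.get_image(n); cv2.imwrite(f"pics/{n}0.png",cv2.cvtColor(im,cv2.COLOR_RGB2BGR))
    p=arm.camera_params(n); print(n,np.round(p["intrinsics"],1).tolist(),np.round(p["R"],3).tolist(),np.round(p["t"],1).tolist())
s=arm.read_state(); print(s["clock"],s["position"],s["ee_rot"],s["gripper_width"],s["contact_force"])
E
```

```text
pics
scene [[486.0, 0.0, 277.1], [0.0, 486.0, 209.7], [0.0, 0.0, 1.0]] [[0.073, 0.997, 0.002], [0.751, -0.054, -0.658], [-0.656, 0.049, -0.753]] [-21.8, -397.2, 1574.9]
top [[520.4, 0.0, 280.7], [0.0, 520.4, 212.8], [0.0, 0.0, 1.0]] [[-0.022, -1.0, 0.003], [-0.981, 0.021, -0.192], [0.192, -0.007, -0.981]] [-20.5, 604.6, 1393.7]
0.1 [ 235.02935078 -578.57878969  230.36064892] [-1.91652958e-01  9.81462299e-01  9.16495564e-04 -2.42062818e-04] 85.11390781332452 [-0.11650484  0.61891835  0.57190091]
```

View pics/scene0.png

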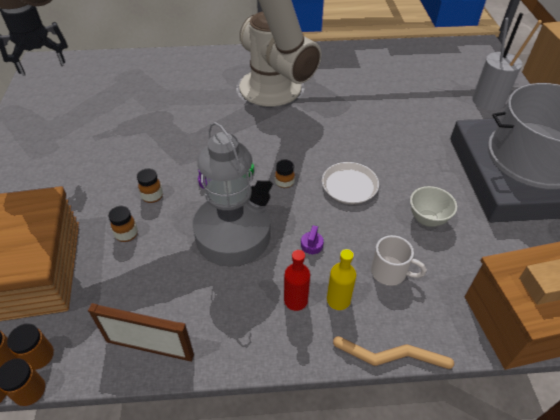

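View pics/top0.png

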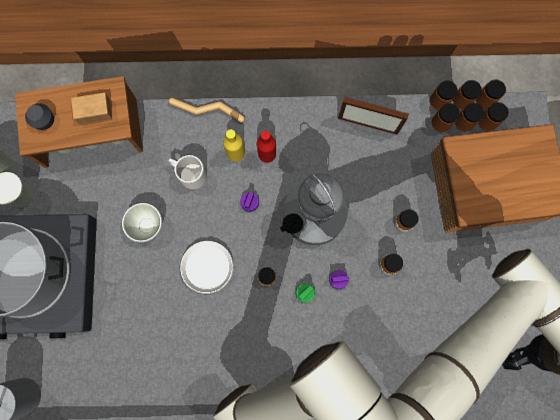

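The black cap is at top (292,224) and scene (262,192). It could be confused with the purple ones at top (250,201) and (339,279), the green one at (305,292), or the black jar lids at (267,276), (407,219) and (392,263). The black one on the lantern's shoulder fits the description, so I'll check it in a close crop.

```bash
python3 - <<'E'
import cv2,numpy as np
a=cv2.imread("pics/top0.png")[160:260,260:360]; b=cv2.imread("pics/scene0.png")[160:270,185:285]
f=lambda i:cv2.resize(i,(400,int(i.shape[0]*4)),interpolation=cv2.INTER_CUBIC)
g=lambda i:np.clip(i.astype(float)*1.6,0,255).astype(np.uint8)
A,B=f(a),f(b); A=np.vstack([A,np.zeros((40,400,3),np.uint8)])
cv2.imwrite("pics/crop.png",g(np.hstack([A,B])))
E
```

```text
(no output)
```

View pics/crop.png

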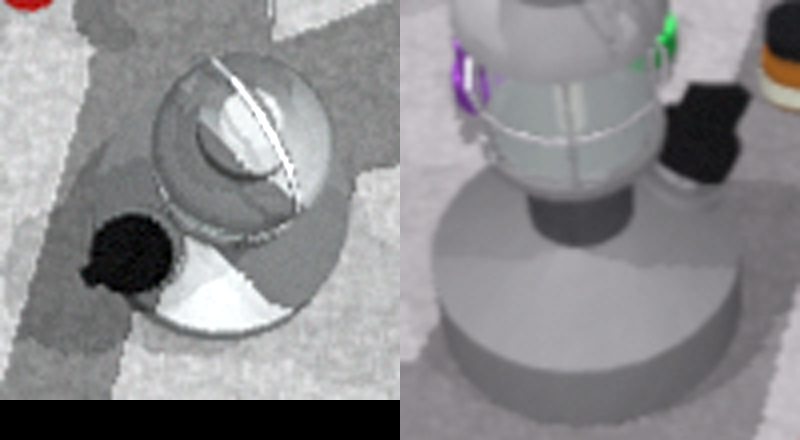

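The crop confirms it: a black cap with its bar on the slanted neck at top crop (133,252), with the bar end pointing outward at (90,275). Next I'll cast rays.

```bash
cat > h.py <<'E'
from bench import arm
import cv2,numpy as np
from scipy.spatial.transform import Rotation as Rot
def ray(n,u,v,p=None):
    p=p or arm.camera_params(n); R=np.array(p["R"]);K=np.array(p["intrinsics"])
    return -R.T@np.array(p["t"]), R.T@np.linalg.solve(K,[u,v,1])
def onz(n,u,v,z,p=None):
    c,d=ray(n,u,v,p); return c+d*(z-c[2])/d[2]
def proj(n,X,p=None):
    p=p or arm.camera_params(n); q=np.array(p["intrinsics"])@(np.array(p["R"])@X+np.array(p["t"])); return q[:2]/q[2]
E
python3 - <<'E'
from h import *
r=lambda *a:print(a[0],np.round(a[1],1))
r("tankR@58",onz("top",347.3,208,58)); r("tankBot@58",onz("top",315,244.5,58))
r("globe@200",onz("top",320.5,196.7,200)); r("globe left",onz("top",298.2,197,200));r("globe right",onz("top",343,197,200))
r("scene L",onz("scene",193,227,58)); r("scene R",onz("scene",270.5,227,58)); r("scene front z0",onz("scene",231.7,265,0))
r("captop",onz("top",293.2,223,106))
im=cv2.imread("pics/top0.png")
hsv=cv2.cvtColor(im,cv2.COLOR_BGR2HSV)
def blobs(m,t):
    n,l,s,c=cv2.connectedComponentsWithStats(m.astype(np.uint8))
    for i in range(1,n):
        if s[i][4]>40: print(t,s[i],np.round(c[i],1))
w=(hsv[...,2]>150)&(hsv[...,1]<30); w[:,:175]=0;w[:,245:]=0;w[:225]=0;w[310:]=0
blobs(w,"dish"); ys,xs=np.nonzero(w); e=cv2.minEnclosingCircle(np.stack([xs,ys],1).astype(np.float32)); print(e); r("dish rim@20",onz("top",*e[0],20))
for k in(-1,1): r("rim",onz("top",e[0][0]+k*e[1],e[0][1],20))
k=(im.max(2)<28); k[:205]=0;k[250:]=0;k[:,:275]=0;k[:,310:]=0; blobs(k,"cap top")
sc=cv2.imread("pics/scene0.png"); k=(sc.max(2)<35); k[:175]=0;k[215:]=0;k[:,:240]=0;k[:,275:]=0; blobs(k,"cap scene")
E
```

```text
tankR@58 [ 614.  -219.9   58. ]
tankBot@58 [ 513.1 -126.    58. ]
globe@200 [ 615.8 -133.8  200. ]
globe left [616.2 -77.4 200. ]
globe right [ 613.9 -190.8  200. ]
scene L [ 616.9 -216.9   58. ]
scene R [629.6 -39.4  58. ]
scene front z0 [ 688.4 -133.     0. ]
captop [566.2 -66.  106. ]
dish [ 180  241   53   53 2110] [206.2 266. ]
((206.34848022460938, 267.01513671875), 26.812597274780273)
dish rim@20 [460.9 178.5  20. ]
rim [462.5 253.7  20. ]
rim [459.3 103.3  20. ]
cap top [280 214  23  20 329] [292.  223.4]
cap scene [250 181  22  25 384] [260.6 192.9]
```

```bash
cat >> h.py <<'E'
def goalR(az,extra=0,tilt=0.56,sgn=1):
    a=np.array([np.sin(tilt)*np.cos(az),np.sin(tilt)*np.sin(az),np.cos(tilt)])
    y=sgn*np.array([np.cos(az+np.pi/2),np.sin(az+np.pi/2),0]); z=-a
    R=np.stack([np.cross(y,z),y,z],1)
    return Rot.from_rotvec(a*extra)*Rot.from_matrix(R),a
def delta(P,Rg,s=None):
    s=s or arm.read_state(); R0=Rot.from_quat(s["ee_rot"])
    d=R0.inv().apply(np.array(P)-s["position"]); w=(R0.inv()*Rg).as_rotvec()
    return np.round(d,1).tolist(),np.round(w,3).tolist()
E
python3 - <<'E'
from h import *
Rg,a=goalR(np.radians(119)); foot=np.array([602,-130,78])+66*np.array([np.cos(np.radians(119)),np.sin(np.radians(119)),0])
print(delta([420,-20,300],Rg)); print(delta(foot+a*147,Rg))
p=arm.camera_params("wrist"); s=arm.read_state(); R0=Rot.from_quat(s["ee_rot"])
c=-np.array(p["R"]).T@np.array(p["t"]); print("cam in tool",R0.inv().apply(c-s["position"]),"axis",R0.inv().apply(np.array(p["R"])[2]), "K",np.array(p["intrinsics"])[0])
E
```

```text
([-381.5, 448.1, -68.8], [0.474, 0.42, -1.642])
([-491.5, 420.6, 28.5], [0.474, 0.42, -1.642])
cam in tool [  84.94269678    0.35199254 -142.10634959] axis [-3.27460288e-01  4.01620420e-04  9.44864857e-01] K [367.69882439   0.         284.63194826]
```

Call:
{"name": "servo_tool", "arguments": {"rows": [[[85,-381,448,-69,0.474,0.42,-1.642],[85,-381,448,-69,0.474,0.42,-1.642],[85,-381,448,-69,0.474,0.42,-1.642],[85,-381,448,-69,0.474,0.42,-1.642],[85,-381,448,-69,0.474,0.42,-1.642],[85,-381,448,-69,0.474,0.42,-1.642],[85,-381,448,-69,0.474,0.42,-1.642],[85,-381,448,-69,0.474,0.42,-1.642],[85,-491,421,0,0.474,0.42,-1.642],[85,-491,421,0,0.474,0.42,-1.642]]]}}

```text
clock: 1.35
position: [487.1, -35.0, 249.8]
ee_rot: [0.829, -0.485, 0.24, 0.14]
contact_force: [-0.1, -0.4, -0.2]
gripper_width: 85.0
grasp_force: 0.0
```

```bash
python3 - <<'E'
from h import *
Rg,a=goalR(np.radians(119)); foot=np.array([602,-130,78])+66*np.array([np.cos(np.radians(119)),np.sin(np.radians(119)),0])
s=arm.read_state(); print(np.round(s["joints"],2),np.round(s["position"]),delta(foot+a*147,Rg,s))
E
```

```text
[ 0.54  0.06 -0.73  0.72 -0.94 -0.5 ] [487. -35. 250.] ([-29.3, -54.4, 37.3], [-0.004, -0.003, 0.006])
```

Call:
{"name": "servo_tool", "arguments": {"rows": [[[85,-29,-54,37,0,0,0],[85,-29,-54,37,0,0,0],[85,-29,-54,37,0,0,0]]]}}

```text
clock: 1.72
position: [531.0, -7.3, 202.5]
ee_rot: [0.828, -0.487, 0.238, 0.142]
contact_force: [-0.3, -0.2, -0.0]
gripper_width: 85.0
grasp_force: 0.0
```

```bash
python3 - <<'E'
from h import *
Rg,a=goalR(np.radians(119)); foot=np.array([602,-130,78])+66*np.array([np.cos(np.radians(119)),np.sin(np.radians(119)),0])
s=arm.read_state(); p=arm.camera_params("wrist"); im=cv2.cvtColor(arm.get_image("wrist"),cv2.COLOR_RGB2BGR); cv2.imwrite("pics/w1.png",im)
import pickle; pickle.dump((s,p),open("w1.pkl","wb"))
print(np.round(s["position"],1),delta(foot+a*147,Rg,s))
for k in (0,11,33,61): print(k,np.round(proj("wrist",foot+a*k,p),1))
E
```

```text
[531.   -7.3 202.5] ([-2.0, -2.7, -1.3], [0.002, -0.002, 0.001])
0 [280.5 196.7]
11 [280.4 200.6]
33 [280.2 209.5]
61 [279.8 223. ]
```

View pics/w1.png

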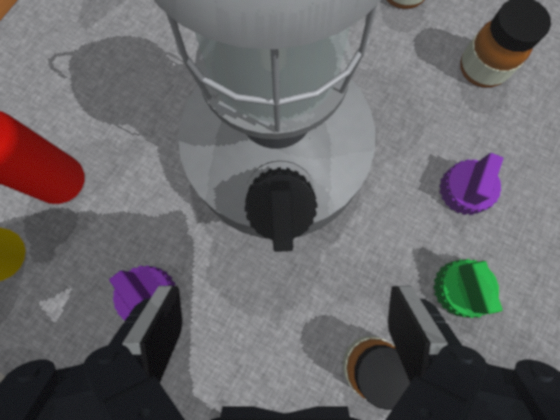

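```bash
python3 - <<'E'
import cv2,numpy as np
im=cv2.imread("pics/w1.png")
c=im[155:265,225:340]; c=cv2.resize(c,None,fx=5,fy=5,interpolation=cv2.INTER_CUBIC)
c=(255*(np.clip(c/255.,0,1)**0.45)).astype(np.uint8); cv2.imwrite("pics/w1c.png",c)
E
```

```text
(no output)
```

View pics/w1c.png

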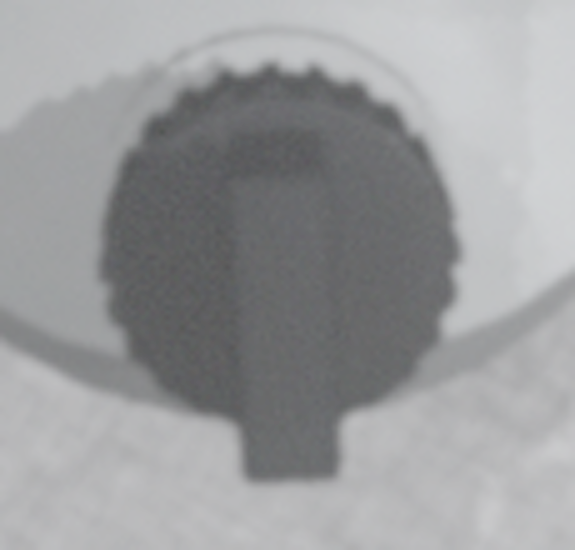

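```bash
python3 - <<'E'
from h import *
import pickle; s,p=pickle.load(open("w1.pkl","rb"))
f=lambda u,v,z:onz("wrist",225+u/5,155+v/5,z,p)
inn=f(278.5,177,141.4); out=f(293.5,474,118.0); c=f(286,327,129.7)
print(inn.round(1),out.round(1),c.round(1),((inn+out)/2).round(1),"len",np.linalg.norm(inn-out))
d=out-inn; print("az",np.degrees(np.arctan2(d[1],d[0])))
print("width", np.linalg.norm(f(232,177,141.4)-f(325,177,141.4)),np.linalg.norm(f(342,472,118)-f(245,475,118)))
az=np.arctan2(d[1],d[0])
for az in (az,np.radians(119),np.radians(122)): print("lantern",(c-98.4*np.array([np.cos(az),np.sin(az),0])).round(1))
# skirt top disc: left 103 right 460 crop row 245
l,r=f(103,245,106),f(460,245,106); print("skirt",((l+r)/2).round(1),np.linalg.norm(l-r))
for P in ([602,-130,92],): print(proj("wrist",np.array(P),p))
# column sides from wrist: tank left/right
print("scene bar pred",proj("scene",c),proj("top",c))
E
```

```text
[562.9 -60.8 141.4] [544.2 -31.  118. ] [553.8 -46.2 129.7] [553.5 -45.9 129.7] len 42.32290970944436
az 122.13553235794784
width 11.92430834305107 13.228160864936097
lantern [ 606.1 -129.6  129.7]
lantern [ 601.5 -132.3  129.7]
lantern [ 605.9 -129.7  129.7]
skirt [562.8 -61.  106. ] 52.47401474986905
[280.54327887 114.53626839]
scene bar pred [265.12860016 181.70325658] [286.09571736 226.24001919]
```

Bar at (553.7, -46.1, 129.7), azimuth 122°, and the sizes agree with those given. I'll align at a 30 mm standoff.

```bash
cat >> h.py <<'E'
AZ=np.radians(122); C=np.array([553.7,-46.1,129.7])
def tgt(k,extra=0,dxyz=(0,0,0)):  # TCP k mm above cap-flat-top plane (locked) on axis
    Rg,a=goalR(AZ,extra); return C+a*(k-28)+np.array(dxyz),Rg
E
python3 - <<'E'
from h import *
print(delta(*tgt(40)),delta(*tgt(4)))
E
```

```text
([-1.4, -1.0, 74.4], [0.028, -0.002, -0.045]) ([-1.5, -2.0, 110.4], [0.028, -0.002, -0.045])
```

Call:
{"name": "servo_tool", "arguments": {"rows": [[[85,-1.4,-1.0,74,0.028,-0.002,-0.045],[85,-1.4,-1.0,74,0.028,-0.002,-0.045],[85,-1.4,-1.0,74,0.028,-0.002,-0.045],[85,-1.4,-1.0,74,0.028,-0.002,-0.045]]]}}

```text
clock: 2.28
position: [551.4, -39.7, 142.0]
ee_rot: [0.84, -0.466, 0.243, 0.133]
contact_force: [0.2, 0.6, -0.5]
gripper_width: 84.5
grasp_force: 0.0
```

```bash
python3 - <<'E'
from h import *
import pickle
print(delta(*tgt(40)),delta(*tgt(4)))
s=arm.read_state(); p=arm.camera_params("wrist"); im=cv2.cvtColor(arm.get_image("wrist"),cv2.COLOR_RGB2BGR); cv2.imwrite("pics/w2.png",im)
pickle.dump((s,p),open("w2.pkl","wb"))
_,a=goalR(AZ); print(proj("wrist",C,p)); x=np.array([-a[0]/np.sin(.56)*np.cos(.56),-a[1]/np.sin(.56)*np.cos(.56),np.sin(.56)])
print([proj("wrist",C+k*x,p).round(1).tolist() for k in(22,-22)], proj("wrist",C-28*a,p))
c=im[120:300,190:370]; c=cv2.resize(c,None,fx=3.3,fy=3.3,interpolation=cv2.INTER_CUBIC)
cv2.imwrite("pics/w2c.png",(255*(c/255.)**.45).astype(np.uint8))
E
```

```text
([-0.9, 1.4, 2.0], [-0.004, -0.001, -0.001]) ([-0.9, 1.6, 38.0], [-0.004, -0.001, -0.001])
[287.12857817 273.03298472]
[[287.2, 230.2], [287.1, 312.5]] [286.9620364  248.43553999]
```

View pics/w2c.png

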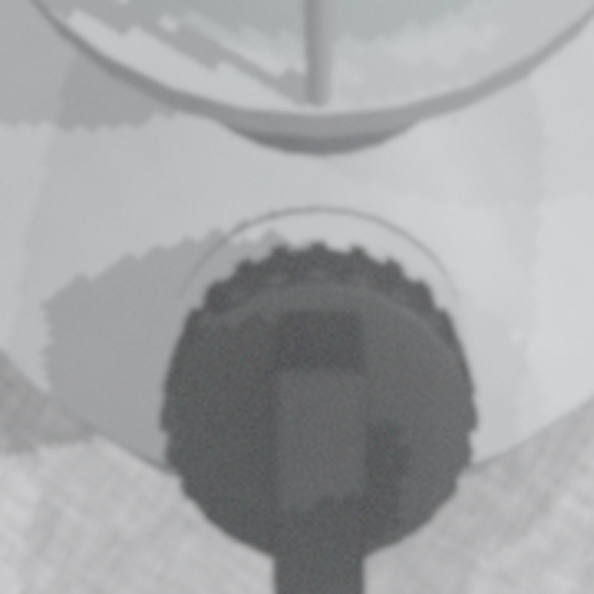

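The bar is upright and centred at u=287.3 (predicted 287.1), so the alignment is good. I'll descend and close.

Call:
{"name": "servo_tool", "arguments": {"rows": [[[85,-0.9,1.6,15,0,0,0],[85,-0.9,1.6,30,0,0,0],[85,-0.9,1.6,38,0,0,0],[85,-0.9,1.6,38,0,0,0],[85,-0.9,1.6,38,0,0,0]]]}}

```text
clock: 2.95
position: [560.3, -56.6, 108.2]
ee_rot: [0.841, -0.465, 0.242, 0.133]
contact_force: [-0.4, -0.6, 0.2]
gripper_width: 85.0
grasp_force: 0.0
```

```bash
python3 - <<'E'
from h import *
print(delta(*tgt(4)),arm.read_state()["joints"].round(2))
E
```

```text
([0.9, 0.0, -0.8], [-0.002, -0.001, 0.001]) [ 0.27  0.33 -0.86  1.25 -0.57 -0.85]
```

Call:
{"name": "servo_tool", "arguments": {"rows": [[[40,0.8,0,-0.8,0,0,0],[25,0.8,0,-0.8,0,0,0],[20,0.8,0,-0.8,0,0,0],[16,0.8,0,-0.8,0,0,0],[8,0.8,0,-0.8,0,0,0],[8,0.8,0,-0.8,0,0,0],[8,0.8,0,-0.8,0,0,0],[8,0.8,0,-0.8,0,0,0]]]}}

```text
clock: 3.95
position: [560.8, -56.6, 108.6]
ee_rot: [0.841, -0.465, 0.242, 0.133]
contact_force: [3.5, 3.6, 0.4]
gripper_width: 12.9
grasp_force: 59.4
```

```bash
cat >> h.py <<'E'
def st():
    s=arm.read_state(); R0=Rot.from_quat(s["ee_rot"]); f=R0.inv().apply(s["contact_force"])
    print("t",s["clock"],"d",delta(*tgt(4)),"f_tool",f.round(1),"tq_tool",R0.inv().apply(s["wrist_torque"]).round(2),"w",s["gripper_width"],"g",s["grasp_force"],s["joints"].round(2))
E
python3 -c "
from h import *
st()"
```

```text
t 3.95 d ([0.4, 0.5, -0.6], [-0.003, 0.0, 0.001]) f_tool [-0.8 -4.9 -1. ] tq_tool [ 1.48 -1.29  0.06] w 12.91446566704328 g 59.350735545158386 [ 0.27  0.33 -0.86  1.24 -0.57 -0.84]
```

Call:
{"name": "servo_tool", "arguments": {"rows": [[[8,0,-0.5,2,0,0,0],[8,0,-0.5,4,0,0,0],[8,0,-0.5,6,0,0,0],[8,0,-0.5,7,0,0,0],[8,0,-0.5,7,0,0,0],[8,0,-0.5,7,0,0,0]]]}}

```text
clock: 4.7
position: [562.6, -59.4, 103.4]
ee_rot: [0.841, -0.465, 0.243, 0.133]
contact_force: [-3.8, 7.8, 7.3]
gripper_width: 12.8
grasp_force: 60.8
```

```bash
python3 -c "
from h import *
st()"
```

```text
t 4.7 d ([0.4, 0.5, -6.8], [-0.003, -0.001, 0.002]) f_tool [ -3.4  -0.9 -10.8] tq_tool [ 0.27 -1.95  0.01] w 12.760490711915887 g 60.7697331905365 [ 0.25  0.34 -0.87  1.28 -0.56 -0.87]
```

Call:
{"name": "servo_tool", "arguments": {"rows": [[[8,-0.3,0,0.3,0,0,-0.15],[8,-0.3,0,0.3,0,0,-0.3],[8,-0.3,0,0.3,0,0,-0.45],[8,-0.3,0,0.3,0,0,-0.6],[8,-0.3,0,0.3,0,0,-0.6]]]}}

```text
clock: 5.32
position: [562.6, -60.2, 103.6]
ee_rot: [0.941, -0.196, 0.193, 0.2]
contact_force: [-3.4, 5.2, 9.9]
gripper_width: 13.0
grasp_force: 61.0
```

```bash
python3 -c "
from h import *
st()"
```

```text
t 5.325 d ([-0.2, -0.1, -7.0], [-0.001, -0.003, 0.602]) f_tool [ -0.    0.1 -11.7] tq_tool [ 0.7  -1.01 -0.02] w 12.977220669437003 g 60.96496224403381 [ 0.25  0.34 -0.87  1.28 -0.56 -0.27]
```

Turning cleanly with a pure axial load. I'll carry on to about 92°.

Call:
{"name": "servo_tool", "arguments": {"rows": [[[8,0,0,0,0,0,-0.15],[8,0,0,0,0,0,-0.3],[8,0,0,0,0,0,-0.45],[8,0,0,0,0,0,-0.6],[8,0,0,0,0,0,-0.75],[8,0,0,0,0,0,-0.9],[8,0,0,0,0,0,-1.0],[8,0,0,0,0,0,-1.0],[8,0,0,0,0,0,-1.0]]]}}

```text
clock: 6.45
position: [562.6, -60.3, 103.7]
ee_rot: [0.919, 0.279, 0.073, 0.268]
contact_force: [-2.7, 5.2, 9.6]
gripper_width: 13.0
grasp_force: 61.0
```

```bash
python3 -c "
from h import *
st()"
```

```text
t 6.45 d ([-0.0, -0.4, -6.9], [0.001, -0.004, 1.601]) f_tool [  0.5   0.2 -11.2] tq_tool [ 1.11  0.03 -0.04] w 12.970266479901495 g 60.96564173698425 [ 0.25  0.34 -0.87  1.28 -0.56  0.73]
```

Call:
{"name": "servo_tool", "arguments": {"rows": [[[8,0,0,-4,0,0,0],[8,0,0,-9,0,0,0],[8,0,0,-14,0,0,0],[8,0,0,-20,0,0,0],[8,0,0,-26,0,0,0],[8,0,0,-34,0,0,0],[8,0,0,-50,0,0,0],[8,0,0,-70,0,0,0],[8,0,0,-90,0,0,0],[8,0,0,-90,0,0,0]]]}}

```text
clock: 7.7
position: [537.0, -18.9, 179.1]
ee_rot: [0.92, 0.279, 0.073, 0.266]
contact_force: [0.6, 0.5, -1.1]
gripper_width: 13.0
grasp_force: 59.3
```

```bash
python3 - <<'E'
from h import *
st()
import pickle
im=cv2.cvtColor(arm.get_image("scene"),cv2.COLOR_RGB2BGR)
im2=cv2.cvtColor(arm.get_image("top"),cv2.COLOR_RGB2BGR)
cv2.imwrite("pics/s3.png",np.hstack([cv2.resize(im[100:300,150:400],(400,320)),cv2.resize(im2[150:350,150:400],(400,320))]))
# goal: vertical, above the dish
s=arm.read_state(); R0=Rot.from_quat(s["ee_rot"]).as_matrix()
z=R0[:,2]; v=np.cross(z,[0,0,-1]); ang=np.arcsin(np.linalg.norm(v)); Rv=Rot.from_rotvec(v/np.linalg.norm(v)*ang)*Rot.from_matrix(R0)
for h in (180,100,32): print(h,delta([460.9,178.5,h],Rv))
E
```

```text
t 7.7 d ([-0.5, 0.8, 82.8], [-0.002, -0.002, 1.601]) f_tool [ 0.9 -0.6  0.8] tq_tool [ 1.14  0.05 -0.  ] w 13.019662965897252 g 59.280792474746704 [ 0.47  0.21 -0.77  0.89 -0.75  0.98]
180 ([46.4, -173.9, -112.7], [0.559, 0.018, -0.0])
100 ([47.8, -216.4, -44.9], [0.559, 0.018, -0.0])
32 ([48.9, -252.5, 12.7], [0.559, 0.018, -0.0])
```

View pics/s3.png

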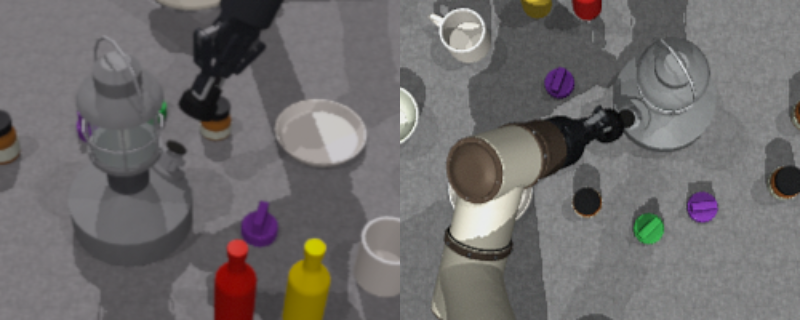

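The cap is off and held: the neck is bare at crop (176,150), with the cap in the fingers. I'll go over the dish, upright.

Call:
{"name": "servo_tool", "arguments": {"rows": [[[8,20,-80,-80,0.2,0.01,0],[8,46,-174,-113,0.559,0.018,0],[8,46,-174,-113,0.559,0.018,0],[8,46,-174,-113,0.559,0.018,0],[8,46,-174,-113,0.559,0.018,0],[8,46,-174,-113,0.559,0.018,0],[8,46,-174,-113,0.559,0.018,0]]]}}

```text
clock: 8.68
position: [460.6, 177.4, 180.2]
ee_rot: [0.957, 0.29, -0.0, 0.001]
contact_force: [-0.0, -0.1, -0.1]
gripper_width: 12.8
grasp_force: 59.3
```

```bash
python3 - <<'E'
from h import *
s=arm.read_state(); print(s["position"].round(1),Rot.from_quat(s["ee_rot"]).as_matrix()[:,2].round(3),s["contact_force"].round(1),s["joints"].round(2),s["gripper_width"])
sc=cv2.imread("pics/scene0.png"); hsv=cv2.cvtColor(sc,cv2.COLOR_BGR2HSV); m=((hsv[...,2]>140)&(hsv[...,1]<40)).astype(np.uint8); m[:155]=0;m[212:]=0;m[:,:312]=0;m[:,388:]=0
ys,xs=np.nonzero(m); print("scene mask",xs.min(),xs.max(),ys.min(),ys.max())
c=onz("scene",(xs.min()+xs.max())/2,0.5*(ys.min()+ys.max()),20); print("dish scene",c.round(1))
z=Rot.from_quat(s["ee_rot"]).as_matrix()[:,2]; v=np.cross(z,[0,0,-1]); Rv=Rot.from_rotvec(v)*Rot.from_quat(s["ee_rot"])
for h in(60,36,29):print(delta([460.9,178.5,h],Rv))
p=arm.camera_params("wrist"); im=cv2.cvtColor(arm.get_image("wrist"),cv2.COLOR_RGB2BGR); cv2.imwrite("pics/w4.png",im); print(proj("wrist",np.array([460.9,178.5,4]),p))
E
```

```text
[460.6 177.4 180.2] [ 0.    -0.002 -1.   ] [-0.  -0.1 -0.1] [ 0.7   0.21 -0.38  0.   -0.98  1.46] 12.844590970791396
scene mask 322 378 162 202
dish scene [463.  178.3  20. ]
([0.9, -1.0, 120.2], [0.001, 0.001, 0.0])
([0.9, -1.0, 144.2], [0.001, 0.001, 0.0])
([0.9, -1.0, 151.2], [0.001, 0.001, 0.0])
[284.15222161 183.90212592]
```

View pics/w4.png

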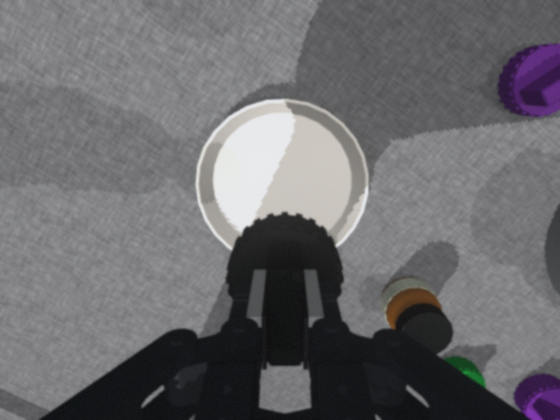

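The dish centre at (283,183) matches the prediction, and the cap hangs straight in the grip. I'll lower it.

Call:
{"name": "servo_tool", "arguments": {"rows": [[[8,0.9,-1,50,0,0,0],[8,0.9,-1,90,0,0,0],[8,0.9,-1,120,0,0,0],[8,0.9,-1,135,0,0,0],[8,0.9,-1,142,0,0,0],[8,0.9,-1,145,0,0,0],[8,0.9,-1,146,0,0,0],[8,0.9,-1,146,0,0,0],[8,0.9,-1,146,0,0,0]]]}}

```text
clock: 9.85
position: [461.6, 180.3, 35.3]
ee_rot: [0.957, 0.29, 0.001, -0.0]
contact_force: [0.0, -0.6, -1.0]
gripper_width: 12.8
grasp_force: 59.3
```

Call:
{"name": "servo_tool", "arguments": {"rows": [[[8,0,0,1,0,0,0],[8,0,0,2,0,0,0],[8,0,0,3,0,0,0],[8,0,0,3,0,0,0]]]}}

```text
clock: 10.35
position: [461.2, 180.0, 31.7]
ee_rot: [0.957, 0.29, 0.001, 0.0]
contact_force: [0.7, -0.8, -0.4]
gripper_width: 12.9
grasp_force: 59.3
```

Call:
{"name": "servo_tool", "arguments": {"rows": [[[8,0,0,0.5,0,0,0],[8,0,0,1,0,0,0],[8,0,0,1,0,0,0]]]}}

```text
clock: 10.72
position: [461.3, 180.0, 30.8]
ee_rot: [0.957, 0.29, 0.001, 0.0]
contact_force: [-0.3, 0.6, -0.3]
gripper_width: 12.5
grasp_force: 59.3
```

Call:
{"name": "servo_tool", "arguments": {"rows": [[[8,0,0,0.5,0,0,0],[8,0,0,1,0,0,0],[8,0,0,1,0,0,0]]]}}

```text
clock: 11.1
position: [461.3, 180.0, 29.8]
ee_rot: [0.957, 0.29, 0.001, 0.0]
contact_force: [0.3, -0.2, -0.1]
gripper_width: 12.8
grasp_force: 59.3
```

Call:
{"name": "servo_tool", "arguments": {"rows": [[[8,0,0,0.4,0,0,0],[8,0,0,0.8,0,0,0],[8,0,0,0.8,0,0,0]]]}}

```text
clock: 11.48
position: [461.4, 180.1, 29.3]
ee_rot: [0.957, 0.29, 0.001, 0.0]
contact_force: [-0.5, 0.4, 1.7]
gripper_width: 13.0
grasp_force: 59.8
```

Call:
{"name": "servo_tool", "arguments": {"rows": [[[8,0,0,0.4,0,0,0],[8,0,0,0.4,0,0,0]]]}}

```text
clock: 11.72
position: [461.4, 180.2, 29.2]
ee_rot: [0.957, 0.29, 0.001, 0.0]
contact_force: [-1.1, 0.5, 4.5]
gripper_width: 13.1
grasp_force: 60.4
```

The cap is resting on the dish floor. I'll open the fingers gently and rise straight up. Pads on both sides retreat about evenly.

Call:
{"name": "servo_tool", "arguments": {"rows": [[[15,0,0,-0.3,0,0,0],[18,0,0,-0.3,0,0,0],[24,0,0,-0.3,0,0,0],[32,0,0,-0.3,0,0,0],[40,0,0,-0.3,0,0,0],[40,0,0,-0.3,0,0,0]]]}}

```text
clock: 12.48
position: [461.3, 180.1, 28.9]
ee_rot: [0.957, 0.29, 0.001, 0.0]
contact_force: [0.1, 0.3, -0.9]
gripper_width: 40.1
grasp_force: 0.0
```

Call:
{"name": "servo_tool", "arguments": {"rows": [[[40,0,0,-10,0,0,0],[40,0,0,-30,0,0,0],[40,0,0,-60,0,0,0],[40,0,0,-110,0,0,0],[40,0,0,-150,0,0,0],[40,0,0,-170,0,0,0],[40,0,0,-170,0,0,0]]]}}

```text
clock: 13.35
position: [461.8, 180.6, 201.2]
ee_rot: [0.957, 0.29, 0.003, -0.001]
contact_force: [0.3, 0.5, -1.0]
gripper_width: 40.2
grasp_force: 0.0
```

```bash
python3 - <<'E'
from h import *
s=arm.read_state(); print(s["clock"],s["position"].round(1),s["contact_force"].round(1),s["gripper_width"])
p=arm.camera_params("wrist"); im=cv2.cvtColor(arm.get_image("wrist"),cv2.COLOR_RGB2BGR); print(proj("wrist",np.array([461,179,26]),p),proj("wrist",np.array([461,179,20]),p))
im2=cv2.cvtColor(arm.get_image("scene"),cv2.COLOR_RGB2BGR)
cv2.imwrite("pics/w5.png",np.hstack([cv2.resize(im,(400,300)),cv2.resize(im2,(400,300))]))
E
```

```text
13.35 [461.8 180.6 201.2] [ 0.3  0.5 -1. ] 40.24746714204529
[286.23497071 188.08847368] [286.20886572 186.37760251]
```

View pics/w5.png

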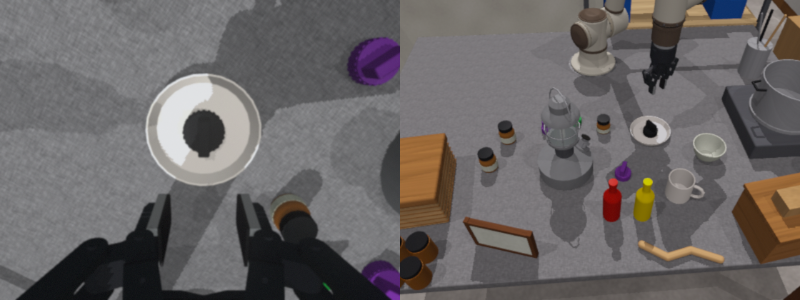

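The cap stands upright with its bar up, centred in the dish at wrist crop (204,132). The dish and the other objects are where they were, and the robot is clear. I'll hand in.

```bash
python3 -c "
from bench import arm
print(arm.job_done())"
```

```text
the job is handed in; nothing more can be done
None
```

I unlocked the black cap, drew it off the filler neck and set it down bar up near the middle of the enamel dish; the job is handed in at about 13.4 s on the robot's clock, but no verdict came back.

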